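# Gauge the drip channel of the tea board

### The job

Take the depth gauge from its black cradle, push its sprung probe into the drip channel of the wooden tea board, slowly, until the gauge's base sits flat on the board, and keep it pressed there with a steady 12 N or so for about a second. The probe stays where it stopped and so shows the depth: if the channel is more than 9 mm deep, stand the gauge centred on the square steel stand, if it is shallower, on the round steel stand, set down softly, upright, probe in the stand's hole. Leave the tea glass beyond the board, the sugar pot and the spoons alone.

Things in the scene. Friction and masses are not known exactly. Their poses are not given: they have to be found in the camera images.
- gauge: depth gauge, 0.15 to 0.25 kg, steel base bar 26 (its x) by 60 (its y) by 10 high with a square aluminium grip column 24 x 24 in its middle, from 10 to 70 above the underside of the base; vertical sides fit for gripping, best about 45 above the underside. Origin: centre of the flat underside of the base, z up. It starts standing on the cradle, probe in the gap. The fingers can hold it with either pair of column faces
- probe (a joint): travel of the gauge's probe up into the gauge, m: 0 (as at the start) fully out, its round 4 mm thick tip 18 mm below the base's underside; 0.018 tip level with the underside. Base flat on the board: channel depth = 0.018 - this. Clip and spring resist with 3.5 N at first, 5.3 N at full travel; let go, it stays where it is
- probe_top (a point): centre of the upper face of the dark 12 mm disc on top of the probe; 4.5 above the column's top (74.5 above the base's underside) with the probe fully out, and higher by as much as the probe is pushed in
- channel (a point): point on the middle line of the tea board's drip channel, half-way along it, 24 above the counter; the frame's x runs along the channel, z up. Channel 8 wide, straight, open at both ends, running the board's whole 170 length, with a flat level floor 5 to 13 below the board's upper face. Neither the depth nor the exact height of the face (20 to 28 above the counter) is given by any pose: feel for them
- board: wooden tea board 170 (its x) by 140 (its y) on a low plinth, fixed; origin on the counter under its centre. Its flat upper face stands level, 20 to 28 above the origin, differing from start to start and not given. Of a 12 N push (the change of tool force from the gauge hanging free) the probe takes 4 to 5 N, the base the rest. Neither a push of more than 40 N nor a blow is allowed, so land slowly
- stand_square: square steel stand 66 x 66 x 30 high, fixed, with a square 23 mm hole right through; origin centre of its underside. The gauge stands on its upper face with the probe in the hole; do not bang it down (60 N at most)
- stand_round: round steel stand 68 across, 30 high, fixed, with a round 24 mm hole right through; origin centre of its underside. The gauge stands on its upper face with the probe in the hole; do not bang it down (60 N at most)
- dock: black plastic cradle 50 (its x) by 68 (its y), upper face 30 above its origin, fixed, let into the counter by up to 5, two rails with a 28 mm gap along its x; the gauge starts on it, aligned with it; origin centre of its underside
- sugar_pot: blue ceramic sugar pot with lid, 92 across, 100 high, a bystander; origin centre of its underside
- spoon1: stainless teaspoon 135 long lying on the counter, a bystander; origin about mid-length underside, x along it
- spoon2: second such teaspoon, a bystander
- glass4: tea glass with a thin waist, 90 tall, 57 wide at the rim; origin centre of its underside; stands alone on the counter beyond the board, a bystander (four more, out of the way, stand on a turntable)
Not all that is in view belongs to the job. What is shaped like the stand_square but turquoise is not meant. There is more than one size of the board; the job needs the smaller.

How it is judged:
By the outcome, as a careful person would: the job done as asked, in the order asked, and still so for the second after the job is handed in, with the robot touching nothing.
It also fails if it takes over 61 s, if anything falls off the work surface, if the arm or the gripper's body presses on something with over 40 N, if the wrist force passes 120 N, or if a joint passes its speed limit or range.

### The arm

A 6-joint arm with a two-finger parallel gripper is mounted at the origin on the work surface. World frame = base frame: x ahead of the robot, y to its left, z up, the work surface at z = 0. Lengths are in m, angles in rad, forces in N, time in s.
With the tool pointing down it reaches from about 0.275 to 0.85 m from the base axis. Payload 5.2 kg.
Tool frame: the origin (TCP) lies on the mounting face of the last link; the fingertips stand 173 mm ahead of it and the grasp point (between the pads) lies 155 mm ahead of it; z points along the fingers, y is the line along which they close (so a half turn about z gives the same grasp; the last joint's range is limited). The gripper opens to 85 mm and grips with 20 to 120 N. Pads are 22 mm wide; open, the fingers measure 114 mm over their backs; the gripper's body (76 mm by 85 mm) begins 54 mm behind the grasp point. The pads swing forward as they close: fully open they stand 13 mm farther back than shut.
Start: joints at [-1.334, 0.259, 1.535, -0, 1.348, -0.203], TCP at [0.234, -0.498, 0.405] pointing down, gripper open.
Joint ranges: [-3.14, 3.14], [-0.91, 2.08], [0.19, 2.58], [-1.22, 4.36], [0.22, 2.71], [-3.12, 3.12]. Speed limits (rad/s): [2.57, 2.57, 3.14, 3.14, 3.14, 3.14].

### API

Orientations are given as a 3x3 rotation matrix whose columns are the frame's x, y, z axes.
In Python, from cell import bot, command_gripper, cams, workorder, readout gives the robot as it stands. Calls block until the motion is done:
- bot.reach(position, orientation): joint-space move of the TCP to a pose.
- bot.movel(position, frame=None, rate=0.15, stop_force=None): straight line of the TCP; frame=None keeps the orientation; rate is the mean speed in m/s. With stop_force (N) it stops when the force on the tool has changed by that much, and returns True; else False.
- bot.set_joints(angles): joint-space move.
- command_gripper(opening, grip_force=None): finger opening in m; grip_force is the grip in N (None keeps the last); returns when the fingers have stopped.
- bot.sleep(seconds).
- bot.inverse_kinematics(position, orientation): joint angles nearest the present ones, or None.
- cams.read_camera(name): name is "scene" or "side" or "wrist"; returns (picture, depth): 384x512x3 uint8, red, green, blue; 384x512 float32, m along the optical axis (not along the pixel's ray), 0 where there is no reading.
- cams.camera_params(name): a dict with "camera_matrix" (3x3 intrinsics, pixels), "rvec" (rotation vector, rad) and "tvec" (3), from world to camera coordinates, as OpenCV has them. Camera axes: x right, y down, z forward; pixel columns grow to the right and rows downward; lengths in m; the calibration is good to about 2 mm. The wrist camera is an equidistant fisheye: a pixel r from the principal point sees the ray r / f radians off the axis. A picture is of the moment at which its call begins: read the wrist's pose just before it. camera_params takes no time and is no camera call; for the wrist camera it gives the pose at the moment of the call.
A pose or a line that the arm cannot do raises bot.Unreachable and nothing moves.
- workorder.close_job(): hands the job in; it is judged then, once.
Readings, each from a call of its own:
- readout.get_clock(): time.
- readout.get_joint_pos(): joint angles.
- readout.get_qvel(): joint speeds.
- readout.get_joint_efforts(): joint torques, N m.
- readout.get_tool_pos(): TCP position.
- readout.get_orientation(): TCP orientation.
- readout.get_ft_force(): force on the tool from outside, world axes, zero at the start.
- readout.get_moment(): the same for the moment, N m.
- readout.get_gripper_width(): finger opening in m.
- readout.get_finger_force(): force on a finger pad.
Only numpy, scipy, OpenCV 4.12 (cv2) and the standard library are available. Lean on these libraries where they do the work, as an engineer would, in place of code of your own. Each camera call takes 0.05 s, during which the arm holds its last target. There are 200 camera calls.

## Working session

There is one attempt and no reset: what is moved stays moved. The work goes in short steps, each a Python script; the robot and the scene stay as the last script left them, time stands still between calls to the robot, and variables do not carry over. Pictures are saved under pics/ and viewed, at most 10 in all, crops included, and the job is handed in when it is done.

```bash
ls; mkdir -p pics; python3 - <<'E'
from cell import bot, command_gripper, cams, workorder, readout
import cv2, numpy as np
print(readout.get_clock())
ims=[]
for n in("scene","side","wrist"):
    p=cams.camera_params(n); im,d=cams.read_camera(n)
    np.savez(f'{n}0.npz',im=im,d=d,K=p['camera_matrix'],r=p['rvec'],t=p['tvec'])
    print(n,np.array(p['camera_matrix']).round(1).tolist(),np.ravel(p['rvec']).round(3),np.ravel(p['tvec']).round(3))
    cv2.imwrite(f'pics/{n}0.png',cv2.resize(im[:,:,::-1],(800,600),interpolation=cv2.INTER_CUBIC))
E
```

```text
pics
0.0
scene [[451.1, 0.0, 254.6], [0.0, 451.1, 182.2], [0.0, 0.0, 1.0]] [ 2.116  0.932 -0.444] [-0.35  -0.157  1.367]
side [[481.8, 0.0, 257.2], [0.0, 481.8, 186.7], [0.0, 0.0, 1.0]] [ 0.295 -2.869  1.025] [0.491 0.116 1.235]
wrist [[297.3, 0.0, 255.8], [0.0, 297.3, 191.1], [0.0, 0.0, 1.0]] [-2.452  1.555  0.214] [-0.549 -0.035  0.378]
```

View pics/scene0.png

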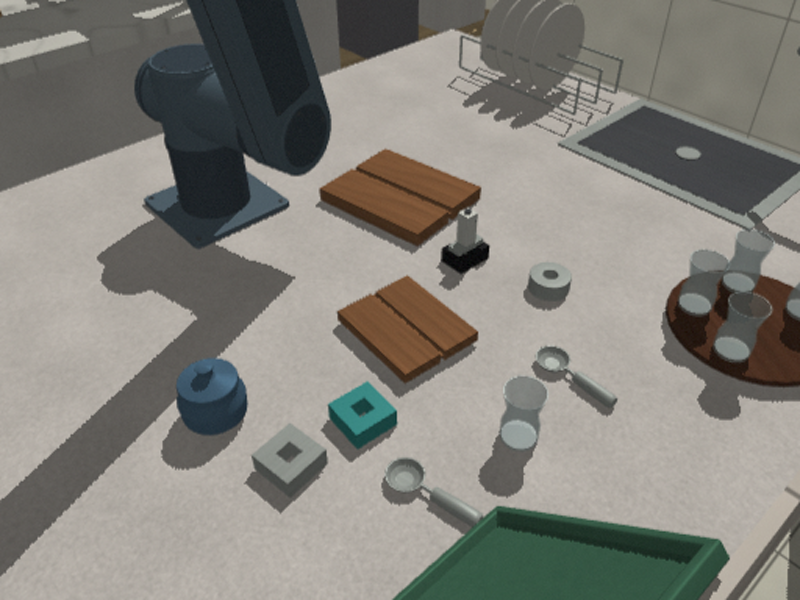

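View pics/side0.png

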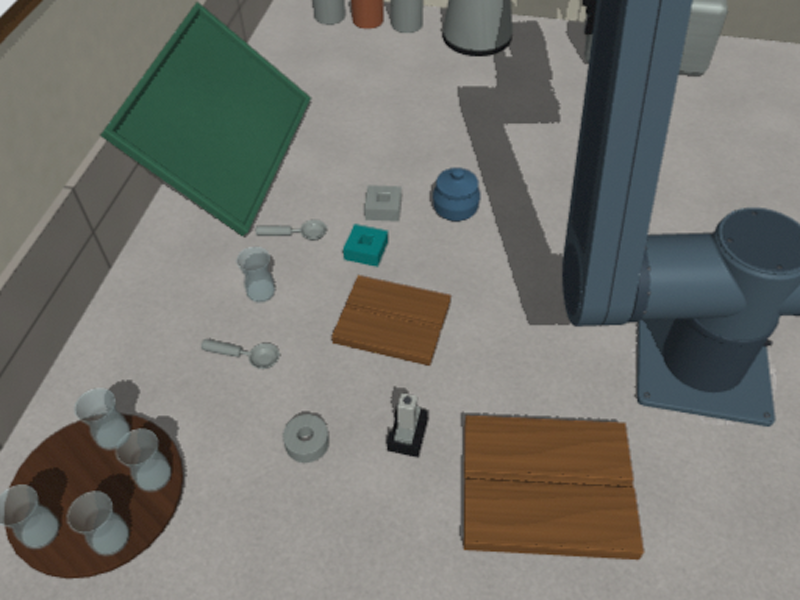

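The scene view (800x600 picture) shows a larger board at (400,195), a smaller one at (407,327), the gauge on its cradle at (466,240), the round stand at (549,280), the grey square stand at (290,458) and a turquoise look-alike at (363,413). The side view shows the same things: small board (392,320), big board (550,485), gauge (405,425), round stand (306,437), square stand (383,203). The job's board should be the one near (407,327)/(392,320); I'll check its size.

```bash
cat > h.py <<'E'
import numpy as np, cv2
def load(n):
    z=np.load(n+'.npz'); return z['im'],z['d'],z['K'],cv2.Rodrigues(z['r'].ravel())[0],z['t'].ravel()
def cloud(n):   # world point per pixel from depth (pinhole)
    im,d,K,R,t=load(n); v,u=np.indices(d.shape)
    P=np.stack([(u-K[0,2])/K[0,0]*d,(v-K[1,2])/K[1,1]*d,d],-1)
    return im,d,(P-t)@R
def ray(n,uv,z):  # pixels cast onto plane z
    im,d,K,R,t=load(n); uv=np.atleast_2d(uv).astype(float)
    c=-R.T@t; r=np.c_[(uv-K[:2,2])/[K[0,0],K[1,1]],np.ones(len(uv))]@R
    return c+r*((z-c[2])/r[:,2])[:,None]
E
python3 - <<'E'
from h import *
boxes={'scene0':{'sboard':(330,270,485,385),'bboard':(310,140,490,250),'dock':(435,200,495,280),'round':(520,255,580,310),'square':(245,420,335,500),'turq':(325,375,400,450),'pot':(170,350,250,440),'glass':(495,370,550,455)},
'side0':{'sboard':(325,270,460,370),'bboard':(455,405,650,565),'dock':(380,385,435,460),'round':(275,405,335,470),'square':(360,180,405,225),'turq':(338,220,392,268),'pot':(425,160,485,225),'glass':(235,245,280,305)}}
for n in boxes:
    im,d,W=cloud(n)
    z=W[:,:,2]; print(n,'counter z',np.median(z[(abs(z)<.015)&(d>0)]).round(4))
    for k,b in boxes[n].items():
        x0,y0,x1,y1=[int(a*.64) for a in b]
        w=W[y0:y1,x0:x1].reshape(-1,3); w=w[(d[y0:y1,x0:x1].ravel()>0)&(w[:,2]>.008)]
        h=np.percentile(w[:,2],[50,90,99]); top=w[(w[:,2]>.014)&(w[:,2]<.045)] 
        m=np.median(top[:,2]); top=top[abs(top[:,2]-m)<.006]
        r=cv2.minAreaRect(top[:,:2].astype(np.float32))
        print(k,'h',h.round(4),'zmed',m.round(4),'n',len(top),'c',np.round(r[0],4),'size',np.round(r[1],4),'ang',round(r[2],1))
E
```

```text
scene0 counter z -0.0002
sboard h [0.027  0.029  0.0303] zmed 0.027 n 3014 c [ 0.512  -0.0018] size [0.1943 0.1728] ang 85.7
bboard h [0.0277 0.052  0.1944] zmed 0.0275 n 3015 c [0.2864 0.2769] size [0.3605 0.2054] ang 7.9
dock h [0.0285 0.0871 0.1012] zmed 0.0271 n 304 c [0.3993 0.2575] size [0.0796 0.1925] ang 54.4
round h [0.028  0.0308 0.0322] zmed 0.0284 n 371 c [0.5932 0.2695] size [0.0666 0.0673] ang 29.7
square h [0.029  0.0311 0.0327] zmed 0.0293 n 941 c [ 0.5913 -0.2495] size [0.0679 0.0671] ang 7.8
turq h [0.0289 0.0309 0.0324] zmed 0.0291 n 807 c [ 0.5976 -0.1345] size [0.0684 0.0695] ang 85.2
pot h [0.0694 0.0792 0.098 ] zmed 0.0328 n 155 c [ 0.4801 -0.2842] size [0.0887 0.037 ] ang 72.4
glass h [0.0592 0.0873 0.0909] zmed 0.0328 n 153 c [ 0.7596 -0.0038] size [0.0488 0.0469] ang 76.9
side0 counter z 0.0011
sboard h [0.0283 0.0311 0.0333] zmed 0.0283 n 2764 c [0.5132 0.025 ] size [0.145  0.1707] ang 85.9
bboard h [0.029  0.0316 0.0336] zmed 0.0291 n 8774 c [0.2291 0.2699] size [0.2419 0.2034] ang 8.2
dock h [0.0384 0.0993 0.1052] zmed 0.0301 n 196 c [0.4453 0.2272] size [0.0694 0.0501] ang 88.0
round h [0.03  0.033 0.035] zmed 0.0302 n 541 c [0.5924 0.2718] size [0.0657 0.0674] ang 0.4
square h [0.0297 0.0331 0.035 ] zmed 0.0301 n 342 c [ 0.5918 -0.2475] size [0.0666 0.0731] ang 7.7
turq h [0.0295 0.0331 0.0355] zmed 0.0299 n 401 c [ 0.5986 -0.1338] size [0.0706 0.0675] ang 84.3
pot h [0.067  0.0802 0.1006] zmed 0.0317 n 81 c [ 0.455  -0.2531] size [0.0517 0.0915] ang 88.5
glass h [0.061  0.0879 0.0926] zmed 0.032 n 66 c [0.7523 0.0105] size [0.0507 0.0324] ang 30.0
```

Small board measures 0.170 x 0.145 at (0.513, 0.025), against about 0.24 x 0.20 for the other, so it is the one meant. I'll move to a wrist view above the board and gauge.

```bash
cat >> h.py <<'E'
def tool(a):  # tool down, tool y at angle a (rad) in the plane
    y=np.array([np.cos(a),np.sin(a),0]); z=np.array([0,0,-1.]); return np.c_[np.cross(y,z),y,z]
def wray(n,uv,z):  # wrist fisheye pixels -> plane z
    im,d,K,R,t=load(n); q=(np.atleast_2d(uv).astype(float)-K[:2,2])/[K[0,0],K[1,1]]
    th=np.linalg.norm(q,axis=1); r=np.c_[q/np.maximum(th,1e-9)[:,None]*np.sin(th)[:,None],np.cos(th)]@R
    c=-R.T@t; return c+r*((z-c[2])/r[:,2])[:,None]
def wcloud(n):
    im,d,K,R,t=load(n); v,u=np.indices(d.shape); q=np.stack([(u-K[0,2])/K[0,0],(v-K[1,2])/K[1,1]],-1)
    th=np.linalg.norm(q,axis=-1,keepdims=True); P=np.concatenate([q/np.maximum(th,1e-9)*np.tan(th),np.ones_like(th)],-1)*d[...,None]
    return im,d,(P-t)@R
def snap(n,cam='wrist'):
    from cell import cams
    p=cams.camera_params(cam); im,d=cams.read_camera(cam)
    np.savez(n+'.npz',im=im,d=d,K=p['camera_matrix'],r=p['rvec'],t=p['tvec'])
    cv2.imwrite(f'pics/{n}.png',cv2.resize(im[:,:,::-1],(800,600),interpolation=cv2.INTER_CUBIC))
E
python3 - <<'E'
from cell import bot, command_gripper, cams, workorder, readout
from h import *
print(readout.get_orientation())
for s in (-90,0,90,180):
    a=np.radians(s-2)
    for P in ([.47,.1,.36],[.445,.227,.24],[.592,-.248,.24]):
        q=bot.inverse_kinematics(P,tool(a)); print(s,P,None if q is None else np.round(q,2))
_,_,K,R,t=load('wrist0'); print('cam',-R.T@t,'axis',R[2],'tcp',readout.get_tool_pos())
bot.reach([.47,.12,.38],tool(np.radians(88)))
print(readout.get_clock(),readout.get_ft_force()); snap('w1')
E
```

```text
[[ 9.04824475e-01  4.25784610e-01 -3.68206073e-04]
 [ 4.25784685e-01 -9.04823409e-01  1.41431440e-03]
 [ 2.69031831e-04 -1.43648279e-03 -9.99998932e-01]]
-90 [0.47, 0.1, 0.36] [-0.02  0.17  1.76 -0.    1.21  1.58]
-90 [0.445, 0.227, 0.24] [ 0.25  0.35  1.87 -0.    0.93  1.85]
-90 [0.592, -0.248, 0.24] [-0.57  0.56  1.5  -0.    1.08  1.04]
0 [0.47, 0.1, 0.36] [-0.02  0.17  1.76 -0.    1.21  0.01]
0 [0.445, 0.227, 0.24] [ 0.25  0.35  1.87 -0.    0.93  0.28]
0 [0.592, -0.248, 0.24] [-0.57  0.56  1.5  -0.    1.08 -0.54]
90 [0.47, 0.1, 0.36] [-0.02  0.17  1.76 -0.    1.21 -1.56]
90 [0.445, 0.227, 0.24] [ 0.25  0.35  1.87 -0.    0.93 -1.29]
90 [0.592, -0.248, 0.24] [-0.57  0.56  1.5  -0.    1.08 -2.11]
180 [0.47, 0.1, 0.36] None
180 [0.445, 0.227, 0.24] [ 0.25  0.35  1.87 -0.    0.93 -2.86]
180 [0.592, -0.248, 0.24] [-0.57  0.56  1.5  -0.    1.08  2.61]
cam [ 0.29600836 -0.46801031  0.37336453] axis [-0.24403938 -0.11480681 -0.96294557] tcp [ 0.23414036 -0.49751139  0.40402673]
2.5083 [-0.64331965 -0.37701018  0.30410077]
```

View pics/w1.png

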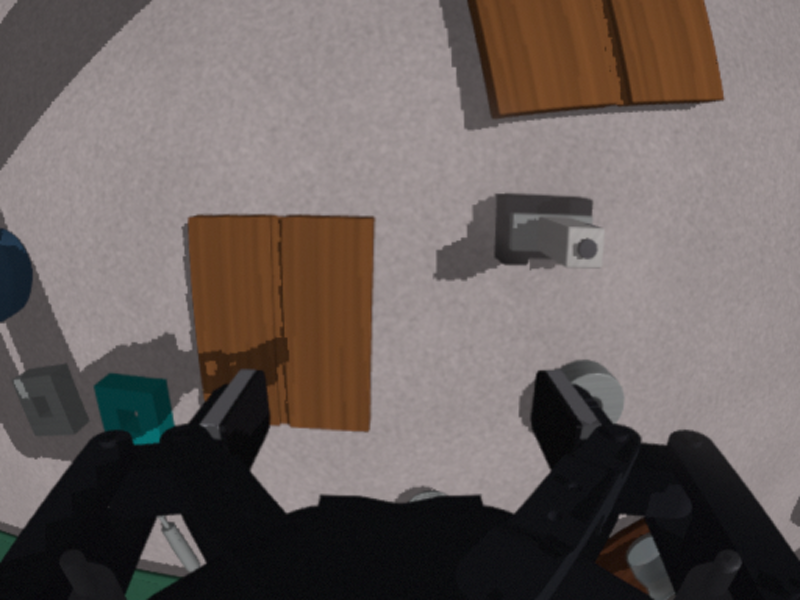

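The wrist view shows the small board at (285,320) with its channel along (280,215)-(288,425), the gauge column top at (586,247) on its cradle (545,228), the big board at the upper right (600,50), and the round stand at (595,395). I'll measure the gauge, channel and stands.

```bash
python3 - <<'E'
from h import *
im,d,W=wcloud('w1'); z=W[:,:,2]
def box(b): x0,y0,x1,y1=[int(a*.64) for a in b]; m=np.zeros(d.shape,bool); m[y0:y1,x0:x1]=1; return m&(d>0)
def rect(m,name):
    w=W[m]; r=cv2.minAreaRect(w[:,:2].astype(np.float32)); print(name,len(w),'z',np.median(w[:,2]).round(4),'c',np.round(r[0],4),np.round(r[1],4),round(r[2],1))
g=box((490,190,610,275)); rect(g&(z>.09)&(z<.112),'coltop'); rect(g&(z>.022)&(z<.036),'dock'); rect(g&(z>.037)&(z<.045),'base')
print('ztop hist',np.histogram(z[g&(z>.08)],bins=np.arange(.08,.115,.003)))
b=box((180,205,380,440)); hsv=cv2.cvtColor(im,cv2.COLOR_RGB2HSV)
br=(hsv[...,0]<20)&(hsv[...,1]>90)&b&(z>.018)
zt=np.median(z[br]); rect(br&(abs(z-zt)<.004),'board')
# channel: dark line across rows, cast onto top plane
gray=im.max(2).astype(float); pts=[]
for v in range(int(222*.64),int(335*.64)):
    row=gray[v,int(262*.64):int(305*.64)]; u=int(262*.64)+np.arange(len(row)); w=np.clip(np.median(row)*.75-row,0,None)
    if w.sum()>0: pts.append([(w*u).sum()/w.sum(),v])
P=wray('w1',np.array(pts),zt); L=cv2.fitLine(P[:,:2].astype(np.float32),cv2.DIST_HUBER,0,.01,.01).ravel(); print('chan dark',len(P),L.round(4),np.degrees(np.arctan2(L[1],L[0])).round(2), 'y at x=.513',L[3]+(.513-L[2])*L[1]/L[0])
for n in('scene0','side0','w1'):
    im2,d2,W2=wcloud(n) if n=='w1' else cloud(n)
    sel=(abs(W2[...,0]-.513)<.075)&(abs(W2[...,1]-.025)<.05)&(d2>0)
    w=W2[sel]; zt2=np.median(w[:,2]); lo=w[(w[:,2]<zt2-.005)&(w[:,2]>.008)]
    if len(lo)>10:
        f=np.polyfit(lo[:,0],lo[:,1],1); print(n,'ztop',zt2.round(4),'low pts',len(lo),'z',np.percentile(lo[:,2],[5,50]).round(4),'y(.513)',np.polyval(f,.513).round(4),'ang',np.degrees(np.arctan(f[0])).round(1),'spread',np.std(lo[:,1]-np.polyval(f,lo[:,0])).round(4))
    # column
    sel=(abs(W2[...,0]-.445)<.04)&(abs(W2[...,1]-.227)<.05)&(d2>0)&(W2[...,2]>.05)
    w=W2[sel]; r=cv2.minAreaRect(w[:,:2].astype(np.float32)); print(n,'col',len(w),'zmax',np.percentile(w[:,2],98).round(4),np.round(r[0],4),np.round(r[1],4),round(r[2],1))
# enlarged crop of board + gauge
bgr=im[:,:,::-1]; cv2.imwrite('pics/crop1.png',cv2.resize(bgr[125:285,110:400],None,fx=2.75,fy=2.75,interpolation=cv2.INTER_CUBIC))
E
```

```text
coltop 720 z 0.0989 c [0.4454 0.2263] [0.0244 0.0244] 87.9
dock 707 z 0.0286 c [0.445  0.2263] [0.0683 0.0488] 88.6
base 504 z 0.0388 c [0.4454 0.2265] [0.0603 0.0259] 87.9
ztop hist (array([ 27,  33,  39,  35,  35, 102, 436, 114,  13,   0,   0]), array([0.08 , 0.083, 0.086, 0.089, 0.092, 0.095, 0.098, 0.101, 0.104,
       0.107, 0.11 , 0.113]))
board 13106 z 0.0282 c [0.5131 0.0258] [0.1395 0.1702] 85.9
chan dark 68 [ 0.9972 -0.0747  0.48    0.0317] -4.28 y at x=.513 0.029224519
scene0 ztop 0.0272 low pts 63 z [0.0191 0.0213] y(.513) 0.0268 ang -4.0 spread 0.0019
scene0 col 239 zmax 0.1017 [0.4461 0.224 ] [0.0285 0.0284] 1.9
side0 ztop 0.0285 low pts 63 z [0.0194 0.0224] y(.513) 0.0251 ang -5.6 spread 0.012
side0 col 228 zmax 0.1055 [0.4452 0.2272] [0.0262 0.0244] 89.0
w1 ztop 0.0303 low pts 700 z [0.0219 0.023 ] y(.513) 0.0248 ang -4.2 spread 0.0022
w1 col 6953 zmax 0.3121 [0.456  0.2063] [0.0312 0.0763] 28.0
```

View pics/crop1.png

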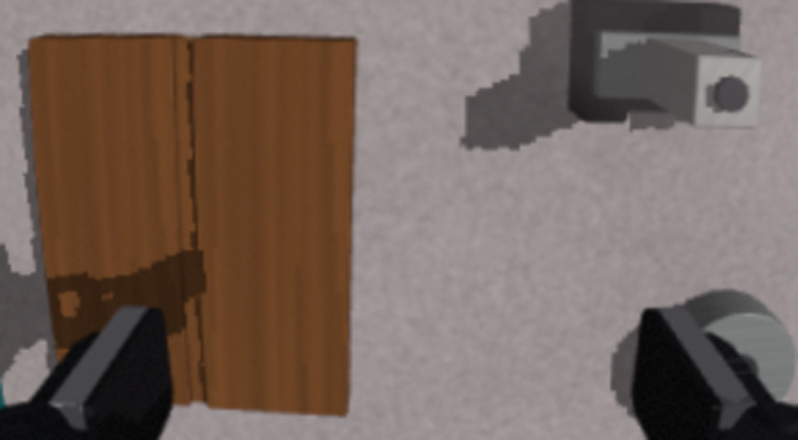

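The crop confirms the smaller board at left, with its channel open along the image column (190,40)-(200,400), and the gauge at upper right with its probe disc at (730,93). The big board is out of this crop. The gauge's heights and sizes match the given ones: column 24.4 mm square, base 60x26, top at 0.099. Now I'll grasp it, lift it and hover over the channel.

```bash
python3 - <<'E'
from cell import bot, command_gripper, cams, workorder, readout
from h import *
T=tool(np.radians(87.9)); g=[.4454,.2265]
bot.reach([*g,.30],T); bot.movel([*g,.2286],rate=.08)
print('grip ft0',readout.get_ft_force()); command_gripper(.0,60); print('w',readout.get_gripper_width(),readout.get_finger_force(),readout.get_ft_force())
bot.movel([*g,.30],rate=.08); print('lift',readout.get_ft_force(),readout.get_gripper_width())
bot.reach([.513,.026,.275],tool(np.radians(85.9))); print(readout.get_tool_pos(),readout.get_ft_force(),readout.get_clock()); snap('w2')
E
```

```text
grip ft0 [ 0.59247619  0.57744616 -0.85410382]
w 0.023001278443371027 58.9250385761261 [-0.31748235  0.68883677  2.3063198 ]
lift [ 0.26764944  0.15632108 -2.04738915] 0.02363621136862224
[0.51264493 0.02663247 0.27471049] [ 0.36613155 -0.90082687 -1.37860486] 6.6833
```

View pics/w2.png

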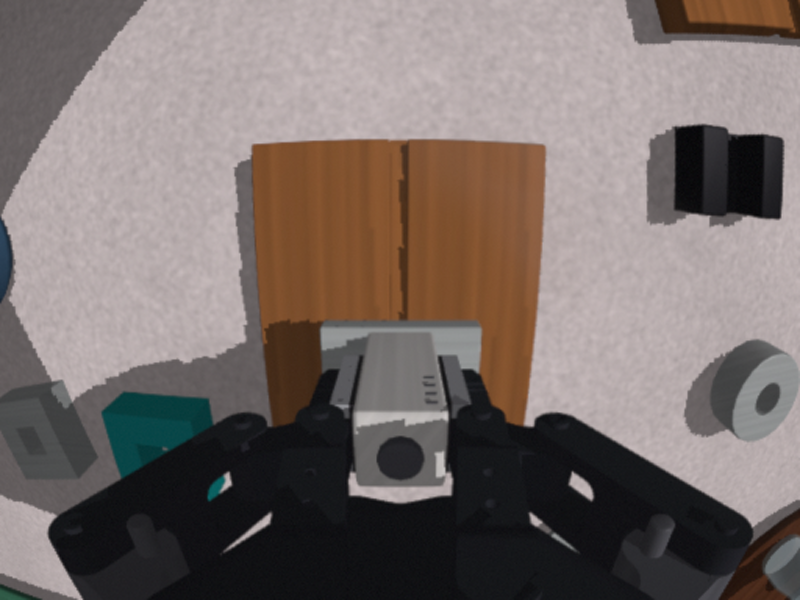

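Wrist view: gauge held straight, the base's front edge spans (322..481, 325) and the channel runs (391..408, 145-320). Almost aligned; I'll measure the offset precisely.

```bash
python3 - <<'E'
from h import *
im,d,W=wcloud('w2'); z=W[:,:,2]; zt=.0282
rows=np.arange(int(152*.64),int(310*.64))
# channel by depth
m=np.zeros(d.shape,bool); m[rows[0]:rows[-1],240:272]=1; w=W[m&(d>0)]; zm=np.median(W[rows[0]:rows[-1],180:330,2]); lo=w[w[:,2]<zm-.004]
f=np.polyfit(lo[:,0],lo[:,1],1); r=lo[:,1]-np.polyval(f,lo[:,0]); print('depth: top',zm.round(4),'lo z',np.median(lo[:,2]).round(4),len(lo),'y(.513)',np.polyval(f,.513).round(4),np.degrees(np.arctan(f[0])).round(2),'5-95',np.percentile(r,[5,95]).round(4))
# image: mean row profile, print around channel
S=im[rows].astype(float).sum(2); prof=[]
print(np.arange(244,268)); print(S[10:30,244:268].mean(0).round(0)); print(S[-30:-10,244:268].mean(0).round(0))
# board side edges & right dark edge, cast at zt
def edge(u0,u1,pol):
    out=[]
    for v in rows:
        g=np.gradient(cv2.GaussianBlur(im[v:v+1].astype(np.float32).sum(2),(5,1),0)[0])[u0:u1]*pol
        out.append([u0+g.argmax(),v])
    P=wray('w2',np.array(out),zt)[:,:2]; L=cv2.fitLine(P.astype(np.float32),cv2.DIST_HUBER,0,.01,.01).ravel(); return np.round([L[3]+(.513-L[2])*L[1]/L[0],np.degrees(np.arctan(L[1]/L[0]))],4)
print('chan right',edge(255,266,1),'chan left',edge(245,256,-1))
# gauge base top & column top
b=(z>.07)&(z<.09)&(d>0); b[:int(318*.64)]=0; b[int(345*.64):]=0; b[:,:200]=0;b[:,315:]=0
r=cv2.minAreaRect(W[b][:,:2].astype(np.float32)); print('base part',b.sum(),np.median(z[b]).round(4),np.round(r[0],4),np.round(r[1],4),round(r[2],1))
c=(d>0)&(z>.13)&(z<.15); c[:, :225]=0;c[:,290:]=0;c[:int(405*.64)]=0
r=cv2.minAreaRect(W[c][:,:2].astype(np.float32)); print('col top',c.sum(),np.median(z[c]).round(4),np.round(r[0],4),np.round(r[1],4),round(r[2],1))
E
```

```text
depth: top 0.028 lo z 0.0228 1042 y(.513) 0.0253 -4.37 5-95 [-0.0038  0.0037]
[244 245 246 247 248 249 250 251 252 253 254 255 256 257 258 259 260 261
 262 263 264 265 266 267]
[271. 269. 267. 268. 269. 255. 255. 271. 276. 279. 275. 242. 210. 190.
 166. 153. 154. 202. 248. 259. 259. 258. 258. 256.]
[271. 269. 266. 266. 270. 245. 249. 263. 270. 270. 270. 252. 199. 159.
 151. 149. 164. 224. 254. 256. 255. 254. 251. 248.]
chan right [ 0.0307 -3.9337] chan left [ 0.0261 -4.1393]
base part 1302 0.0843 [0.5023 0.0278] [0.0599 0.0069] 86.0
col top 3290 0.1448 [0.5122 0.0274] [0.0275 0.0252] 84.3
```

```bash
cat > m.py <<'E'
from h import *
def meas(n,zb):
    im,d,W=wcloud(n); z=W[...,2]; x=W[...,0]; y=W[...,1]
    near=(abs(x-.46)<.028)&(abs(y-.029)<.012)&(d>0)&(z<.05)&(z>.01)
    zm=np.median(z[(abs(x-.46)<.03)&(abs(y-.029)<.05)&(d>0)&(z<.05)&(z>.015)])
    lo=W[near&(z<zm-.0035)]; f=np.polyfit(lo[:,0],lo[:,1],1); r=lo[:,1]-np.polyval(f,lo[:,0])
    print('chan depth: top',zm.round(4),'lo',np.median(lo[:,2]).round(4),len(lo),'y(.513)',np.polyval(f,.513).round(4),'slope',f[0].round(3),np.percentile(r,[3,97]).round(4))
    S=cv2.GaussianBlur(im.astype(np.float32).sum(2),(3,1),0); R=[];L=[]
    for v in np.unique(np.where(near)[0]):
        u=np.where(near[v])[0]
        if len(u)<12: continue
        g=np.gradient(S[v])[u[0]:u[-1]]; R.append([u[0]+g.argmax(),v])
    P=wray(n,np.array(R),zm)[:,:2]; print('right edge y(.513)',np.median(P[:,1]+.0699*(P[:,0]-.513)).round(4))
    b=(abs(z-zb-.010)<.006)&(d>0)&(abs(x-.50)<.02)&(abs(y-.026)<.045)
    q=cv2.minAreaRect(W[b][:,:2].astype(np.float32)); c=np.array(q[0]); print('base',b.sum(),np.median(z[b]).round(4),c.round(4),np.round(q[1],4),round(q[2],1),'y at .513',(c[1]-.0699*(.513-c[0])).round(4))
E
python3 - <<'E'
from cell import bot, command_gripper, cams, workorder, readout
from m import *
meas('w2',.0743)
p=readout.get_tool_pos(); bot.movel([.513,.026-.0012,.253],rate=.05); print(p,readout.get_tool_pos(),readout.get_ft_force(),readout.get_clock())
snap('w3'); meas('w3',.0523)
im=load('w3')[0]; cv2.imwrite('pics/crop3.png',cv2.resize(im[80:260,190:325,::-1],None,fx=4.4/1.35,fy=4.4/1.35,interpolation=cv2.INTER_CUBIC))
E
```

```text
chan depth: top 0.028 lo 0.0228 797 y(.513) 0.025 slope -0.081 [-0.0038  0.0037]
right edge y(.513) 0.0306
base 1834 0.0846 [0.5082 0.0272] [0.0603 0.0188] 86.2 y at .513 0.0269
[0.51257833 0.02719594 0.27488767] [0.51297168 0.02488436 0.25270537] [ 0.07101258 -0.64767118 -2.90707645] 7.325
chan depth: top 0.028 lo 0.0227 1030 y(.513) 0.0249 slope -0.084 [-0.0039  0.0039]
right edge y(.513) 0.0304
base 1835 0.0626 [0.5086 0.0254] [0.0604 0.0188] 86.2 y at .513 0.0251
```

View pics/crop3.png

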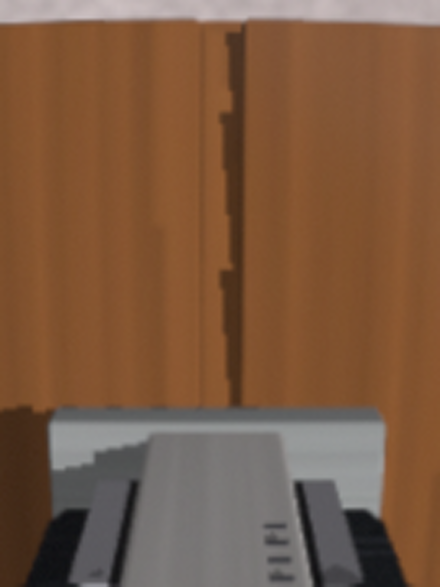

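The crop shows channel edges at x≈203 and 244 (centre 223) and the base at 50..385 (centre 217), so the gauge must shift about 1 mm in +y. Then I'll feel down slowly with a force stop.

```bash
python3 - <<'E'
from cell import bot, command_gripper, cams, workorder, readout
from h import *
def ft(n=6):
    a=[]
    for _ in range(n): a.append(readout.get_ft_force()); bot.sleep(.02)
    return np.mean(a,0),np.std(a,0)
x,y=.513,.0258
bot.movel([x,y,.253],rate=.03); f0,s=ft(10); print('base',f0.round(2),s.round(2),readout.get_tool_pos())
np.save('f0.npy',f0)
hit=bot.movel([x,y,.228],rate=.01,stop_force=2.5); f,_=ft(); p=readout.get_tool_pos()
print('hit',hit,p.round(5),'underside',(p[2]-.2004).round(4),(f-f0).round(2),readout.get_clock())
E
```

```text
base [ 0.15 -0.09 -2.42] [0.54 0.54 0.5 ] [0.51302014 0.02577183 0.25312431]
hit True [0.51291 0.0258  0.23934] underside 0.0389 [ 1.   -0.05  3.8 ] 9.275
```

Tip contact is at about z = 0.021, below the face (0.028), so the tip is in the channel. Next I'll press on in small steps.

```bash
python3 - <<'E'
from cell import bot, command_gripper, cams, workorder, readout
from h import *
def ft(n=5):
    a=[]
    for _ in range(n): a.append(np.r_[readout.get_ft_force(),readout.get_tool_pos()[2]]); bot.sleep(.02)
    return np.mean(a,0)
f0=np.load('f0.npy'); x,y=.513,.0258; z=readout.get_tool_pos()[2]; log=[]
def step(z,st):
    bot.movel([x,y,z],rate=.01); f=ft(); F=f[2]-f0[2]; log.append((round(z,5),round(f[3],5),round(F,2))); return F
F=step(z,0)
while z>.2235:
    st=.001 if z>.2325 else .0003
    z-=st; F=step(z,st)
    if F>8.5: break
print(log,readout.get_clock()); np.save('z.npy',z)
E
```

```text
[(np.float64(0.23934), np.float64(0.23941), np.float64(3.38)), (np.float64(0.23834), np.float64(0.23837), np.float64(3.1)), (np.float64(0.23734), np.float64(0.23736), np.float64(3.4)), (np.float64(0.23634), np.float64(0.23633), np.float64(3.09)), (np.float64(0.23534), np.float64(0.23527), np.float64(3.6)), (np.float64(0.23434), np.float64(0.23427), np.float64(3.49)), (np.float64(0.23334), np.float64(0.23327), np.float64(3.61)), (np.float64(0.23234), np.float64(0.23228), np.float64(3.61)), (np.float64(0.23204), np.float64(0.23204), np.float64(4.03)), (np.float64(0.23174), np.float64(0.23174), np.float64(4.37)), (np.float64(0.23144), np.float64(0.23144), np.float64(4.73)), (np.float64(0.23114), np.float64(0.23114), np.float64(4.25)), (np.float64(0.23084), np.float64(0.23084), np.float64(4.53)), (np.float64(0.23054), np.float64(0.23054), np.float64(4.1)), (np.float64(0.23024), np.float64(0.23024), np.float64(4.34)), (np.float64(0.22994), np.float64(0.22994), np.float64(5.0)), (np.float64(0.22964), np.float64(0.22963), np.float64(4.79)), (np.float64(0.22934), np.float64(0.22933), np.float64(4.93)), (np.float64(0.22904), np.float64(0.22903), np.float64(4.52)), (np.float64(0.22874), np.float64(0.22873), np.float64(4.92)), (np.float64(0.22844), np.float64(0.22843), np.float64(4.9)), (np.float64(0.22814), np.float64(0.22814), np.float64(4.43)), (np.float64(0.22784), np.float64(0.22803), np.float64(7.39)), (np.float64(0.22754), np.float64(0.22802), np.float64(10.3))] 17.275
```

Base contact is clear at TCP z = 0.2280 (face ≈ 0.0276). Probe travel is about 11.4 mm, so the depth is about 6.6 mm: shallow, which means the round stand. I'll press to 12 N and hold.

```bash
python3 - <<'E'
from cell import bot, command_gripper, cams, workorder, readout
from h import *
def ft(n=10):
    a=[]
    for _ in range(n): a.append(readout.get_ft_force()); bot.sleep(.02)
    return np.mean(a,0)
f0=np.load('f0.npy'); x,y=.513,.0258; z=float(np.load('z.npy'))-.00017
bot.movel([x,y,z],rate=.01)
for i in range(7):
    f=ft(); print(round(f[2]-f0[2],2),(f-f0)[:2].round(2),end=' | ')
    if i<2 and abs(f[2]-f0[2]-12)>1: z+=(f[2]-f0[2]-12)/1e4; bot.movel([x,y,z],rate=.01)
p=readout.get_tool_pos(); print(p,np.array(readout.get_moment()).round(2),readout.get_clock()); 
snap('w4'); snap('side1','side'); snap('scene1','scene')
bot.movel([x,y,.30],rate=.05); print(ft().round(2),readout.get_clock(),readout.get_gripper_width())
bot.reach([.555,.25,.30],tool(np.radians(87))); snap('w5')
# probe top height above column top, from wrist depth
for n in('w2','w5'):
    im,d,W=wcloud(n); w=W[int(400*.64):int(490*.64),225:290]; v=w[(w[...,2]>.12)&(w[...,2]<.21)]; print(n,np.histogram(v[:,2],bins=np.arange(.125,.20,.003))[0])
# stand
for n in('w1','w5'):
    im,d,W=wcloud(n); s=(np.hypot(W[...,0]-.593,W[...,1]-.2705)<.045)&(d>0)&(abs(W[...,2]-.030)<.004)
    q=W[s][:,:2].astype(np.float32)
    if len(q)>50: c,r=cv2.minEnclosingCircle(q); print(n,len(q),np.median(W[s][:,2]).round(4),np.round(c,4),round(r,4))
E
```

```text
11.8 [-1.28  0.57] | 11.66 [-1.03  0.55] | 11.97 [-1.08  0.53] | 11.49 [-0.96  0.85] | 11.38 [-0.86  0.38] | 11.69 [-0.97  0.32] | 11.6 [-0.83  0.5 ] | [0.5129914  0.02585565 0.22802415] [-0.01  0.09  0.  ] 18.6917
[-0.03 -0.01 -2.38] 20.6083 0.023350552993581828
w2 [   0    0    0    8  292  282 2249  300  405    0    0    0    0    0
    0    0    0    0    0    0    0    0    0    0    0]
w5 [   0    0    0    0    0    0    0    0    0    0    0    0  137  342
 1814  791   41   19    2  106  322    1    0    0    0]
w1 577 0.0303 [0.5854 0.2776] 0.0322
w5 838 0.0302 [0.59   0.2754] 0.0336
```

View pics/w5.png

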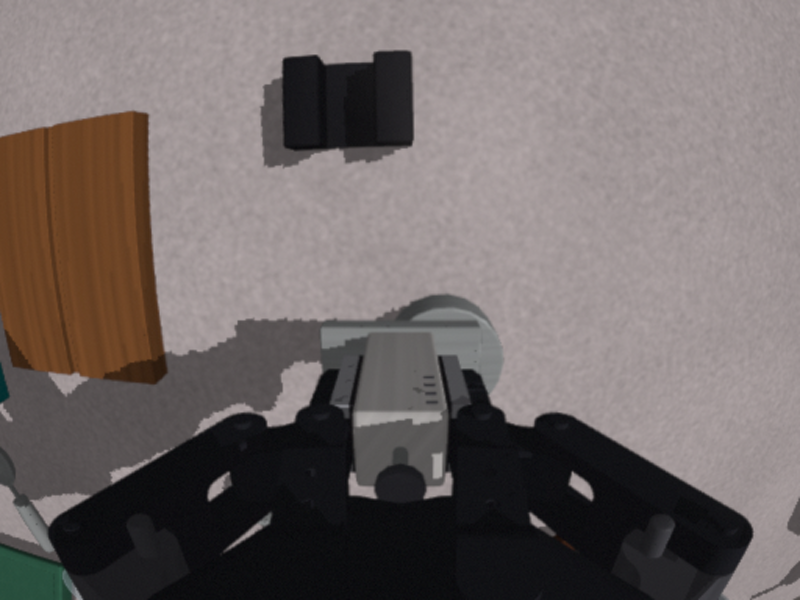

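The probe disc stands about 17 mm above the column (4.5 mm plus about 12 mm travel), which confirms a shallow channel, so the round stand is the one. The view shows it at (445,350), half hidden by the held gauge. I'll move back for an unobstructed wrist look.

```bash
python3 - <<'E'
from cell import bot, command_gripper, cams, workorder, readout
from h import *
bot.reach([.672,.27,.30],tool(np.radians(87.))); snap('w6'); print(readout.get_tool_pos(),readout.get_clock())
for n in('scene0','side0','w6'):
    im,d,W=(wcloud if n=='w6' else cloud)(n); z=W[...,2]
    near=(np.hypot(W[...,0]-.5925,W[...,1]-.271)<.042)&(d>0)
    zm=np.median(z[near&(z>.022)&(z<.036)])
    top=(near&(abs(z-zm)<.005)).astype(np.uint8)
    c=max(cv2.findContours(top,cv2.RETR_EXTERNAL,cv2.CHAIN_APPROX_NONE)[0],key=cv2.contourArea)[:,0]
    P=(wray if n=='w6' else ray)(n,c,.030)[:,:2]
    A=np.c_[2*P,np.ones(len(P))]; s=np.linalg.lstsq(A,(P**2).sum(1),rcond=None)[0]; r=np.sqrt(s[2]+s[:2]@s[:2])
    e=cv2.minEnclosingCircle(P.astype(np.float32)); print(n,zm.round(4),len(P),s[:2].round(4),'r',r.round(4),'enc',np.round(e[0],4),round(e[1],4))
    h=near&(z<.02)&(np.hypot(W[...,0]-.5925,W[...,1]-.271)<.015); print('  hole px',h.sum())
im,d,W=wcloud('w6'); z=W[...,2]; 
g=(z>.108-.006)&(z<.118)&(abs(W[...,0]-.66)<.03)&(abs(W[...,1]-.27)<.045)&(d>0)
r=cv2.minAreaRect(W[g][:,:2].astype(np.float32)); print('base',g.sum(),np.median(z[g]).round(4),np.round(r[0],4),np.round(r[1],4),r[2])
E
```

```text
[0.67201317 0.26825925 0.29940093] 22.1583
scene0 0.029 67 [0.5949 0.2668] r 0.0339 enc [0.5963 0.2666] 0.0368
  hole px 20
side0 0.0305 76 [0.5923 0.272 ] r 0.0331 enc [0.5924 0.2721] 0.0348
  hole px 54
w6 0.0301 238 [0.5931 0.2719] r 0.0331 enc [0.5933 0.2718] 0.0339
  hole px 649
base 1953 0.1091 [0.6683 0.2682] [0.0605 0.0192] 86.7095718383789
```

View pics/w6.png

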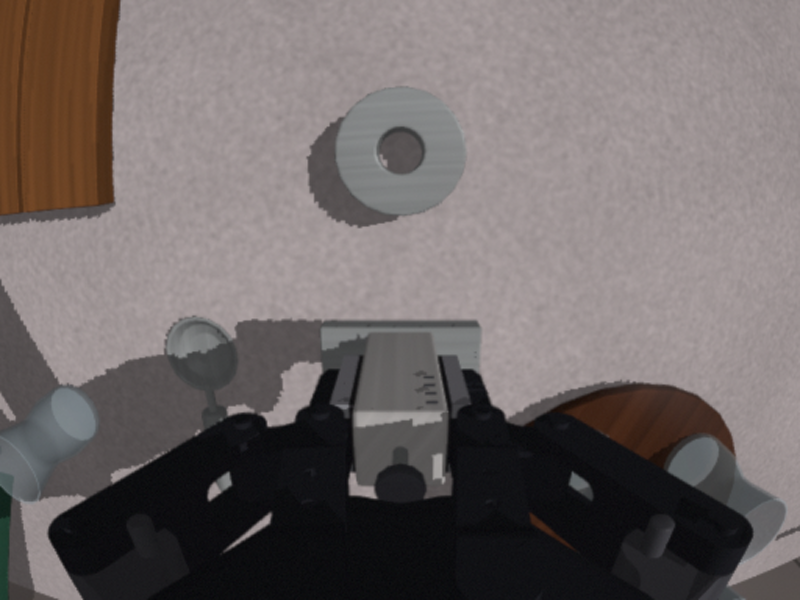

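The round stand is clear at (401,151) px, which gives (0.5930, 0.2719). The wrist and side views agree and its radius is right. Now the soft placement.

```bash
python3 - <<'E'
from cell import bot, command_gripper, cams, workorder, readout
from h import *
x,y=.5933,.2719
bot.reach([x,y,.265],tool(np.radians(87.))); bot.movel([x,y,.236],rate=.05); bot.sleep(.3)
p=readout.get_tool_pos(); print(p); x2,y2=2*x-p[0],2*y-p[1]
hit=bot.movel([x2,y2,.2285],rate=.008,stop_force=3); p=readout.get_tool_pos(); print('hit',hit,p,readout.get_ft_force(),readout.get_clock())
if hit and abs(p[2]-.2304)<.0015:
    command_gripper(.045); print(readout.get_gripper_width(),readout.get_ft_force())
    bot.movel([x2,y2,.30],rate=.08); bot.reach([.672,.27,.33],tool(np.radians(87.))); snap('w7'); snap('side2','side'); print(readout.get_clock())
    for n in('w7','side2'):
        im,d,W=(wcloud if n=='w7' else cloud)(n); z=W[...,2]; nr=(np.hypot(W[...,0]-.593,W[...,1]-.272)<.045)&(d>0)
        for lo,hi,k in((.024,.034,'stand'),(.036,.045,'base'),(.094,.106,'coltop'),(.108,.13,'disc')):
            s=nr&(z>lo)&(z<hi)
            if s.sum()>10: r=cv2.minAreaRect(W[s][:,:2].astype(np.float32)); print(n,k,s.sum(),np.median(z[s]).round(4),np.round(r[0],4),np.round(r[1],4),round(r[2],1))
E
```

```text
[0.59336513 0.27194336 0.2363598 ]
hit True [0.59321563 0.27188366 0.2302274 ] [-0.50765215  0.14333428  6.36476559] 24.325
0.04475545987241257 [0.37248932 1.17502531 0.63025839]
26.2417
w7 stand 2031 0.0301 [0.5931 0.2719] [0.0666 0.0658] 87.1
w7 base 988 0.0401 [0.5938 0.2716] [0.0597 0.0257] 87.0
w7 coltop 1029 0.1001 [0.5934 0.2719] [0.0239 0.0237] 86.8
w7 disc 284 0.1167 [0.5934 0.272 ] [0.0109 0.0111] 86.9
side2 stand 293 0.0306 [0.5904 0.2773] [0.0663 0.0587] 21.4
side2 base 137 0.0405 [0.5922 0.2715] [0.0613 0.0261] 86.5
side2 coltop 103 0.1005 [0.5926 0.2722] [0.0238 0.0247] 87.4
side2 disc 22 0.1169 [0.5924 0.2711] [0.0094 0.011 ] 13.2
```

View pics/w7.png

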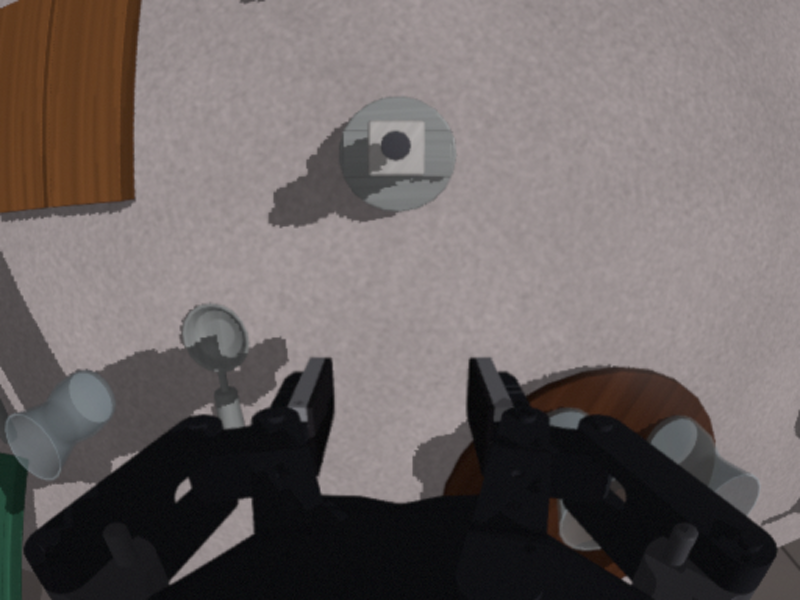

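The gauge stands upright at (397,148), within 1 mm of the stand's centre. The disc is 16.6 mm above the column, a channel depth of about 6 mm. I'm handing in.

```bash
python3 -c "
from cell import workorder
print(workorder.close_job())"
```

```text
the job is handed in; nothing more can be done
None
```

The job is handed in after about 26 s of robot time: the gauge was held on the board at about 11.7 N for just over a second, read a channel depth of 6 to 6.6 mm (under 9 mm), and now stands upright on the round stand, within 1 mm of its centre.

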